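# Clamp a plywood panel in the gluing jig with the wing knob

### The arm

A 6-joint arm with a two-finger parallel gripper is mounted at the origin on the work surface. World frame = base frame: x ahead of the robot, y to its left, z up, the work surface at z = 0. Lengths are in mm, angles in rad, forces in N, time in s.
With the tool pointing down it reaches from about 275 to 1000 mm from the base axis. Payload 8.4 kg.
Tool frame: the origin (TCP) lies at the very end of the fingers, on their centre line; the grasp point (between the pads) lies 19 mm behind it (r.pinch_z is the distance from the TCP to the grasp point, in mm); z points along the fingers, y is the direction in which the jaws open and shut (so a half turn about z gives the same grasp; the last joint's range is limited). The gripper opens to 85 mm and grips with 20 to 120 N. Pads are 22 mm wide; open, the fingers measure 114 mm over their backs; the gripper's body (76 mm by 85 mm) begins 54 mm behind the grasp point. The pads swing forward as they close: fully open they stand 13 mm farther back than shut.
Start: joints at [1.152, 0.353, 1.633, -0, 1.155, -0.002], TCP at [253.022, 571.496, 231.281] pointing down, gripper open.
Joint ranges: [-2.63, 2.63], [-0.92, 2.1], [0.06, 2.66], [-1.3, 4.44], [0, 2.69], [-3.02, 3.02]. Speed limits (rad/s): [2.22, 2.22, 2.79, 3.14, 3.14, 3.14].

### API

Orientations are given as [roll, pitch, yaw] about the fixed x, y, z axes, in that order (R = Rz(yaw) Ry(pitch) Rx(roll)).
In Python, from rig import r, optics gives the robot as it stands.
- The arm moves only by the shell command python3 -m creep 'ROWS' [FORCE]. ROWS is JSON, a list of rows, each an object with "dp": the shift along the tool's x, y, z in mm, a list of three; "angular": the turn, a rotation vector about the tool's x, y, z in rad, a list of three; "fingers": the finger opening in mm, from 0 to 85.4. In form: [{"dp": [dx, dy, dz], "angular": [wx, wy, wz], "fingers": fingers}, ...]. A call has 1 to 5 rows; each row is the pose to reach, as a shift and turn from the pose commanded when the call began, along the tool's axes at that moment; what a row does not reach only later rows make up. A row lasts 1/12 s, in which the tool goes at most 41.7 mm and 7.16 degrees, less where a joint would pass 70% of its speed; a pose out of reach is approached as far as the arm can. A call with a gripper value outside its range is refused whole. The fingers move at their own pace and stop on an object; FORCE is the grip in N (left out, the last holds). Time passes only in rows, so rows that repeat a pose let the fingers close. It gives the time, the measured TCP pose, the force and the opening at its end, in the units of the state.
- r.sense(): the state, without advancing time (a new reading comes with each control period).
- optics.grab_frame(name): name is "side" or "top"; returns the picture (400x640x3 uint8, blue, green, red); there is no depth.
- optics.camera_params(name): a dict with "fx", "fy", "cx", "cy" (pixels), "distortion" ([k1, k2, p1, p2, k3] as OpenCV has them; the pictures are not rectified), "eye" and "rotation" of the camera in the world. Camera axes: x right, y up, looking along -z (the intrinsics and any distortion apply to the point x, -y, -z); pixel columns grow to the right and rows downward; lengths in mm; the calibration is good to about 2 mm. A picture is of the moment at which its call begins. camera_params takes no time and is no camera call.
- r.sign_off(): hands the job in, once; it reports no verdict.
The state is a dict: "clock": time; "qpos": joint angles; "qvel": joint speeds; "joint_efforts": joint torques, N m; "eef_pos": TCP position; "tcp_rot": TCP orientation; "contact_force": force on the tool from outside, world axes, zero at the start; "wrist_torque": the same for the moment, N m; "opening": opening from 0.0 (shut) to 1.0 (fully open).
Only numpy, scipy, OpenCV 4.12 (cv2) and the standard library are available. Lean on these libraries where they do the work, as an engineer would, in place of code of your own. Each camera call takes 0.05 s, during which the arm holds its last target.

### The job

Slide the flat plywood panel gently along its channel until its front edge is fully home against the dark wooden stop, then turn the red wing knob clockwise (seen from above) until the clamp foot holds the panel firmly: go on a little after you feel the knob becoming stiffer, but do not over-tighten it or the plywood is crushed. Do not shift the freshly glued plywood corner standing right beside the wings, leave the other things on the table where they are, and let go of the knob when it is tight.

Things in the scene. Friction and masses are not known exactly. Their poses are not given: they have to be found in the camera images.
- jig: gluing jig, fixed plywood board 340 (x) by 260 (y) by 12 mm; origin: centre of its underside. The panel slides to jig +x between two rails 8 mm high (inner faces at jig y = +-46.5 mm, jig x -125 to 65). An aluminium arm 26 mm wide, 26 to 38 mm above the board, at jig y = 30 and jig x 0 to 120 mm, carries the knob (upright axis at jig x 20, y 30)
- stop: dark wooden stop block fixed across the far end of the channel, 14 mm high; the face that the panel meets is at jig x = +70 mm. Origin: centre of its underside, 6 mm beyond that face
- panel_front (a point): middle of the front (+x) edge of the loose plywood panel, half-way up its slab: 130 (along the channel) by 90 by 9 mm, lying on the board with 1.5 mm play at each rail, about 160 g, starting 14 to 30 mm short of the stop. Home: this point within 2 mm of the stop's face. It slides at one or two newtons
- panel_lip (a point): centre of the upright lip at the panel's rear (-x) end: a strip 8 mm thick (x), 70 mm wide (y), rising from 9 to 33 mm above the board. This point is 21 mm above the board, 126 mm behind panel_front, 4 mm in front of the lip's rear face. Push low on that rear face to slide the panel
- knob (a joint): angle (rad) of the red wing knob, growing clockwise from above; starts at 0-0.25, end stop 2.2; at 0 the wings lie along jig y. Turning takes 0.4 N m of friction (pausing, less); it stays as left. Somewhere between 0.45 and 1.25 the foot's slack is used up, then the moment climbs 0.8 N m per rad. Tight: 0.08 N m above free turning (10 N on the panel); crushed: 0.36 above (45 N); aim for 0.2
- knob_grip (a point): point on the knob's upright axis at the height to grip, 72 mm above the table; its own y points along the wings. Wings: a flat blade 60 mm tip to tip, 9 mm thick, from 58 to 82 mm above the table (outer 16 mm of each wing up to 88). Below: a boss 22 mm across, then the arm's top at 50 mm. Grip across the blade's thickness at the axis
- foot: round rubber-faced pressure foot 18 mm across under the knob; it hangs loose and lies lightly on the panel from the start, so its height does not tell when the screw will begin to press. Origin: centre of its underside
- corner_mid (a point): middle (half-way up) of the near wall of the loose glued plywood corner (120 g) standing on the jig: 5 mm thick, 110 mm long along its own x (about jig x), top 92 mm above the table. Its knob side is 34 to 36 mm from the knob's axis, 4 to 6 mm clear of the wing tips. A second wall runs from its +x end away from the knob. Widely opened fingers can hit it once the wings lie along it
- tumbler: cream drinks tumbler, 72 mm across, 190 mm high; origin under its centre
- phone: black phone lying flat, 150 by 74 by 9 mm; origin under its centre
- mouse: white computer mouse, 105 by 58 by 32 mm; origin under its centre
- screwdriver: screwdriver lying on the table along its own x; origin under its centre
- glue: white glue bottle with orange cap, 44 mm across, 120 mm high; origin under its centre
- frame_piece: plywood window frame lying flat, 100 by 80 by 5 mm; origin under its centre
Mind the look-alikes: they are no part of the job. Leave any turquoise look-alike of the part that bears corner_mid alone.

How it is judged (in metres and radians):
On the way, in this order (a step that is already met when the one before it is completed fails the run):
1. the panel is fully home: its front edge within 2 mm of the stop's face (x of panel_front in the frame of jig above 0.068 m), for 0.2 s.
2. the foot clamps the panel with more than 10 N (contact force between foot and panel above 10 N and x of panel_front in the frame of jig above 0.068 m), for 0.2 s.
At the end, for the whole second after the job is handed in: the panel's front edge is within 2 mm of the stop, the clamp foot presses on it with 10 to 45 N, the knob is at rest and released, and the glued corner stands upright within 4 mm of where it was (all of step 2 and contact force between foot and panel below 45 N and velocity of joint knob between -0.05 and 0.05 rad/s and distance of corner_mid from where it was at the start of the episode below 0.004 m and angle between corner_mid's own z axis and vertical below 0.05 rad); the robot touches nothing.
It fails at once if the plywood is crushed: the foot presses with more than 45 N (contact force between foot and panel above 45 N).
It fails at once if the panel is rammed against the stop with more than 30 N (contact force between panel and stop above 30 N).
It fails at once if the glued corner is shifted by more than 4 mm (distance of corner_mid from where it was at the start of the episode above 0.004 m).
It fails at once if another thing on the table is moved by more than 20 mm (distance of any of tumbler, phone, mouse, screwdriver, glue, frame_piece from where it was at the start of the episode above 0.02 m).
It also fails if it takes over 64 s, if anything falls off the work surface, if the arm or the gripper's body presses on something with over 40 N, if the wrist force passes 120 N, or if a joint passes its speed limit or range.

## Working session

There is one attempt and no reset: what is moved stays moved. The work goes in short steps, Python scripts to look and compute and a shell command to move; the robot and the scene stay as the last step left them, time stands still between calls to the robot, and variables do not carry over. Pictures are saved under pics/ and viewed, and the job is handed in when it is done.

```bash
ls; mkdir -p pics; python3 - <<'E'
from rig import r, optics
import cv2
print(r.sense()); print(r.pinch_z)
for n in("side","top"):
    print(n,optics.camera_params(n))
    cv2.imwrite(f"pics/{n}0.png",optics.grab_frame(n))
E
```

```text
pics
{'clock': 0.0, 'qpos': array([ 1.15163408e+00,  3.53658654e-01,  1.63413296e+00,  2.67734109e-05,
        1.15517834e+00, -2.39578313e-03]), 'qvel': array([-0.00107149,  0.00265656, -0.00199776,  0.00113388, -0.00273705,
       -0.00047089]), 'joint_efforts': array([-1.98020280e-03, -6.05272579e+01, -3.42055929e+01, -3.17588783e-04,
        9.99634067e-03, -1.51553769e-05]), 'eef_pos': array([252.80278595, 571.07799792, 230.55561241]), 'tcp_rot': array([-3.14021541e+00, -2.77788453e-05,  2.72481534e+00]), 'contact_force': array([-0.15928287, -0.27418385,  0.04295194]), 'wrist_torque': array([-0.05093819,  0.03845749,  0.01748186]), 'opening': 0.9982671311786776}
18.700000000000003
side {'fx': 519.085375781465, 'fy': 519.085375781465, 'cx': 316.2155409054126, 'cy': 198.35680224883248, 'distortion': array([0.02017, 0.     , 0.     , 0.     , 0.     ]), 'eye': array([  408.63200744, -1180.08389156,  1014.0959009 ]), 'rotation': array([ 0.89013922,  0.00690774, -0.13075598])}
top {'fx': 490.2277279441616, 'fy': 490.2277279441616, 'cx': 317.1271136810249, 'cy': 195.10271297892223, 'distortion': array([-0.13534244,  0.        ,  0.        ,  0.        ,  0.        ]), 'eye': array([ 385.01674259,  -14.5751081 , 1392.4658412 ]), 'rotation': array([ 0.11586446,  0.01128001, -1.55347487])}
```

View pics/side0.png

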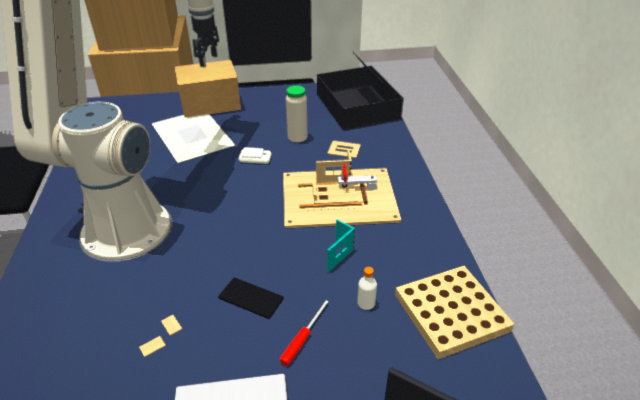

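View pics/top0.png

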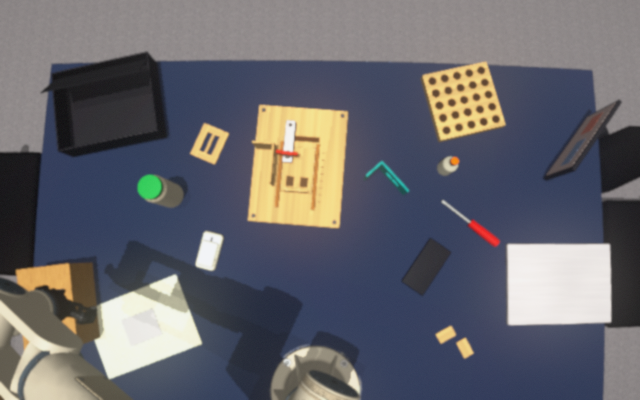

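The top view (image up = +x, left = +y) shows the jig at (300,165) with the red knob at (288,154). The corner is the brown wall near (272,165). The turquoise look-alike at (388,175) must be left alone. I'll enlarge both views.

```bash
cat > h.py <<'E'
import numpy as np, cv2
from scipy.spatial.transform import Rotation as R
from rig import r, optics
def cam(n):
    p=optics.camera_params(n)
    K=np.array([[p['fx'],0,p['cx']],[0,p['fy'],p['cy']],[0,0,1]])
    Rm=R.from_euler('xyz',p['rotation']).as_matrix()
    return K,np.array(p['distortion']),np.array(p['eye']),Rm
def ray(n,uv):
    K,d,e,Rm=cam(n)
    q=cv2.undistortPoints(np.array([[uv]],float),K,d)[0,0]
    v=Rm@np.array([q[0],-q[1],-1.]); return e,v/np.linalg.norm(v)
def atz(n,uv,z):
    e,v=ray(n,uv); return e+v*(z-e[2])/v[2]
def tri(uvs,uvt):
    e1,v1=ray('side',uvs); e2,v2=ray('top',uvt)
    A=np.stack([v1,-v2],1); s=np.linalg.lstsq(A,e2-e1,rcond=None)[0]
    a=e1+s[0]*v1;b=e2+s[1]*v2
    return (a+b)/2,np.linalg.norm(a-b)
def proj(n,P):
    K,d,e,Rm=cam(n)
    P=np.atleast_2d(P)
    q=(P-e)@Rm; q=np.stack([q[:,0],-q[:,1],-q[:,2]],1)
    return cv2.projectPoints(q,np.zeros(3),np.zeros(3),K,d)[0][:,0]
def crop(img,u0,v0,w,h,s,name):
    c=cv2.resize(img[v0:v0+h,u0:u0+w],None,fx=s,fy=s,interpolation=cv2.INTER_CUBIC)
    for i in range(0,w,10):
        cv2.line(c,(i*s,0),(i*s,6 if i%50 else 14),(255,255,255),1)
        if i%20==0: cv2.putText(c,str(u0+i),(i*s,22),0,.35,(255,255,255),1)
    for i in range(0,h,10):
        cv2.line(c,(0,i*s),(6,i*s),(255,255,255),1)
        if i%20==0: cv2.putText(c,str(v0+i),(8,i*s+4),0,.35,(255,255,255),1)
    cv2.imwrite(name,c)
E
python3 - <<'E'
from h import *
s=cv2.imread('pics/side0.png');t=cv2.imread('pics/top0.png')
crop(s,275,140,130,90,6,'pics/sc.png')
crop(t,240,98,120,75,6,'pics/tc1.png')
crop(t,240,160,120,75,6,'pics/tc2.png')
E
```

```text
(no output)
```

View pics/sc.png

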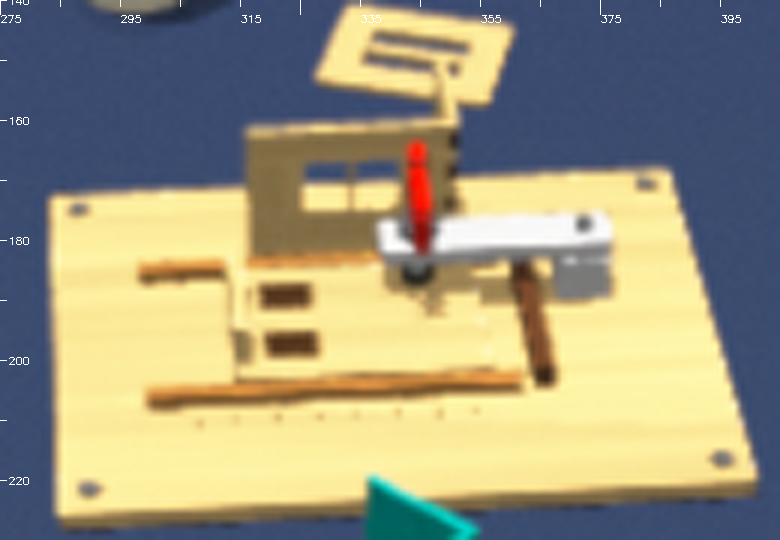

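View pics/tc1.png

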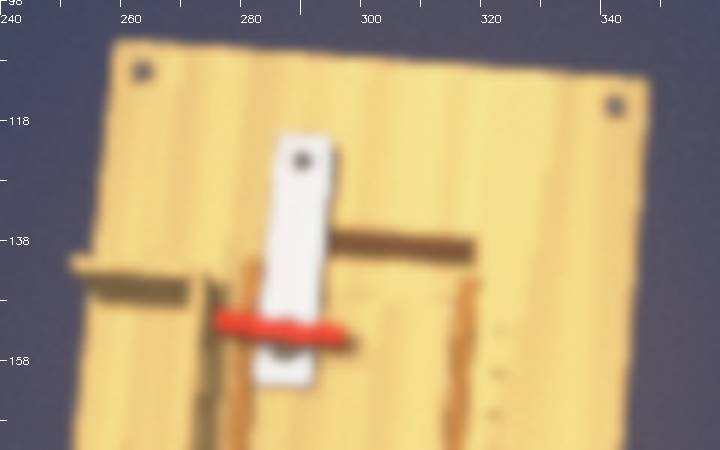

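View pics/tc2.png

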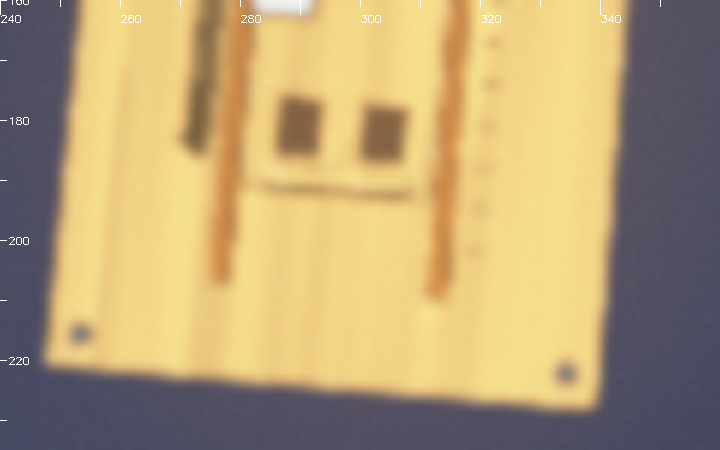

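```bash
cat > fit.py <<'E'
from h import *
from scipy.optimize import least_squares
L=np.array([[170,130],[170,-130],[-170,130],[-170,-130]],float)
T=np.array([[259,104.5],[348.4,110.8],[247.2,221.2],[338.8,228.4]])
S=np.array([[386.5,168],[401,220.5],[283.3,172.3],[284.6,225.3]])
def w(p,L3):
    L3=np.atleast_2d(np.array(L3,float)); c,s=np.cos(p[2]),np.sin(p[2])
    return np.stack([p[0]+c*L3[:,0]-s*L3[:,1],p[1]+s*L3[:,0]+c*L3[:,1],L3[:,2]],1)
L3=np.c_[L,np.full(4,12.)]
def fit(use):
    def f(p):
        W=w(p,L3);o=[]
        if 't' in use:o.append(proj('top',W)-T)
        if 's' in use:o.append(proj('side',W)-S)
        return np.concatenate(o).ravel()
    return least_squares(f,[450,50,0])
if __name__=='__main__':
    for u in('t','s','ts'):
        q=fit(u);print(u,q.x.round(3),q.fun.round(1))
    p=fit('ts').x
    names=dict(knob=[20,30,72],kn_armtop=[20,30,50],arm0=[0,30,50],arm120=[120,30,50],stopL=[70,-46,26],lip=[-126+50,0,33])
    for k,v in names.items():print(k,w(p,v).round(1),proj('top',w(p,v)).round(1),proj('side',w(p,v)).round(1))
    print('knob tri from wings', )
    for a,b in [((344.5,164.5),(277,151.3)),((345.5,181),(297,153.8))]:print(tri(a,b))
    print(tri((345,172.5),(287,152.5)))
E
python3 fit.py
```

```text
t [ 6.30519e+02  5.92700e+01 -6.50000e-02] [ 0.1  0.2 -0.4  0.5  0.2 -0.5  0.2 -0.1]
s [ 6.34635e+02  5.51750e+01 -7.20000e-02] [ 0.   0.1  0.2 -0.3  0.1  0.  -0.3  0.1]
ts [ 6.32586e+02  5.80290e+01 -6.70000e-02] [ 0.7 -0.6  0.1 -0.   0.5 -1.4  0.5 -0.8 -1.  -0.4 -0.6 -1.  -0.8 -0.3
 -0.9 -0.3]
knob [[654.6  86.6  72. ]] [[287.4 152.6]] [[344.  172.7]]
kn_armtop [[654.6  86.6  50. ]] [[288.  154.2]] [[343.8 178.4]]
arm0 [[634.6  88.   50. ]] [[287.3 161.2]] [[337.3 178.7]]
arm120 [[754.3  79.9  50. ]] [[291.3 119.5]] [[375.9 177. ]]
stopL [[699.3   7.4  26. ]] [[316.7 140.8]] [[362.7 199.2]]
lip [[556.8  63.1  33. ]] [[295.9 189.9]] [[313.5 190.1]]
knob tri from wings
(array([658.27773542, 114.2760434 ,  82.31387254]), np.float64(5.014269823652207))
(array([654.68969953,  60.87998643,  59.1511846 ]), np.float64(0.9694810067936559))
(array([656.51831832,  87.74708457,  71.29601059]), np.float64(2.9770459236912736))
```

```bash
python3 - <<'E'
from fit import *
pt,ps,p=fit('t').x,fit('s').x,fit('ts').x
def loc(p,P):
    c,s=np.cos(p[2]),np.sin(p[2]);d=P[:2]-p[:2];return np.array([c*d[0]+s*d[1],-s*d[0]+c*d[1]]).round(1)
for n,uv,z in [('wing+y',(275.8,151.2),88),('wing-y',(298.3,154.2),88),('lipTopRear-mid',(295,192),40),('lip left',(281.5,190.7),45),('lip right',(309,192.8),45),('cornerend',(270.5,184.5),92),('corner near wall bottom',(277.2,150),92),('front edge panel',(300,146.5),21)]:
    print(n,loc(pt,atz('top',uv,z)))
for n,uv,z in [('panel front at rail',(357.5,202.5),21),('rear slab corner',(314.5,203),12),('lip top rear near',(316.,200),45),('lip top front',(317.5,196),45),('lipfar',(314,182),45),('cornL',(316.2,161.5),92),('cornR',(351,160),92)]:
    print(n,loc(ps,atz('side',uv,z)))
E
```

```text
wing+y [20.4 59.3]
wing-y [17.  -2.5]
lipTopRear-mid [-80.9   0.6]
lip left [-80.9  37.9]
lip right [-80.6 -38.6]
cornerend [-72.1  64.5]
corner near wall bottom [23.2 55.3]
front edge panel [52.9 -0.9]
panel front at rail [ 51.3 -51.7]
rear slab corner [-77.3 -34.5]
lip top rear near [-74.1 -60.8]
lip top front [-68.5 -42.3]
lipfar [-75.1  27.4]
cornL [-65.4  69.8]
cornR [42.8 70.4]
```

```bash
cat > plan.py <<'E'
import sys
from fit import *
P=np.array([632.6,57.3,-0.068])
def plan(lx,ly,z,yaw):
    s=r.sense(); W=w(P,[lx,ly,z])[0]
    Rm=R.from_euler('xyz',s['tcp_rot']).as_matrix()
    Rt=R.from_euler('xyz',[np.pi,0,yaw]).as_matrix()
    print('clock',round(s['clock'],2),'tcp',s['eef_pos'].round(1),s['tcp_rot'].round(3),'target',W.round(1))
    print('dp',(Rm.T@(W-s['eef_pos'])).round(2),'ang',R.from_matrix(Rm.T@Rt).as_rotvec().round(3))
    c,sn=np.cos(P[2]),np.sin(P[2]);d=s['eef_pos'][:2]-P[:2]
    print('tcp in jig',(c*d[0]+sn*d[1]).round(1),(-sn*d[0]+c*d[1]).round(1),'q',s['qpos'].round(2),'F',s['contact_force'].round(2),'M',s['wrist_torque'].round(3),'op',s['opening'].round(3))
if __name__=='__main__': plan(*map(float,sys.argv[1:5]))
E
python3 plan.py -110 0 200 3.075
```

```text
clock 0.1 tcp [252.9 571.1 230.6] [-3.14  -0.     2.725] target [522.9  64.8 200. ]
dp [-451.85 -353.64   31.06] ang [-0.001 -0.    -0.35 ]Traceback (most recent call last):
  File "plan.py", line 12, in <module>
    if __name__=='__main__': plan(*map(float,sys.argv[1:5]))
                             ~~~~^^^^^^^^^^^^^^^^^^^^^^^^^^^
  File "plan.py", line 11, in plan
    print('tcp in jig',(c*d[0]+sn*d[1]).round(1),(-sn*d[0]+c*d[1]).round(1),'q',s['qpos'].round(2),'F',s['contact_force'].round(2),'M',s['wrist_torque'].round(3),'op',s['opening'].round(3))
                                                                                                                                                                       ^^^^^^^^^^^^^^^^^^
AttributeError: 'float' object has no attribute 'round'
```

What could be mistaken, by pixel in the top view:

| Thing I want | Pixel | Look-alike | Pixel |
|---|---|---|---|
| Knob (red wings, white arm on jig) | (287,152) | Red screwdriver | (485,232) |
| Glued corner (plywood, leave in place) | (273,165) | Turquoise corner | (388,175) |
| Panel (on the board, with lip) | (295,180) | Frame piece | (210,143) |
| | | Loose chips | (446,334) |

The crops confirm the choice: red blade on the white arm, and the panel lip at (295,191).

```bash
sed -i "s/s\['opening'\].round(3)/round(s['opening'],3)/" plan.py
python3 -m creep '[{"dp":[-452,-354,20],"angular":[0,0,-0.35],"fingers":0},{"dp":[-452,-354,20],"angular":[0,0,-0.35],"fingers":0},{"dp":[-452,-354,20],"angular":[0,0,-0.35],"fingers":0},{"dp":[-452,-354,20],"angular":[0,0,-0.35],"fingers":0},{"dp":[-452,-354,20],"angular":[0,0,-0.35],"fingers":0}]' 40
python3 plan.py -110 0 200 3.075
```

```text
clock: 0.52
eef_pos: [351.1, 386.1, 223.6]
tcp_rot: [-3.141, -0.0, 3.076]
contact_force: [0.9, -0.3, -0.4]
opening: 0.3
clock 0.52 tcp [351.1 386.1 223.6] [-3.141 -0.     3.076] target [522.9  64.8 200. ]
dp [-192.46 -309.37   23.75] ang [-0.    -0.     0.001]
tcp in jig -303.2 308.9 q [ 0.83  0.2   1.86 -0.    1.08 -0.68] F [ 0.94 -0.27 -0.36] M [-0.005 -0.011  0.022] op 0.3
```

```bash

python3 -m creep '[{"dp":[-192,-309,22],"angular":[0,0,0],"fingers":0},{"dp":[-192,-309,22],"angular":[0,0,0],"fingers":0},{"dp":[-192,-309,22],"angular":[0,0,0],"fingers":0},{"dp":[-192,-309,22],"angular":[0,0,0],"fingers":0},{"dp":[-192,-309,22],"angular":[0,0,0],"fingers":0}]'
python3 plan.py -110 0 80 3.075
```

```text
clock: 0.93
eef_pos: [448.9, 202.4, 211.3]
tcp_rot: [3.142, -0.0, 3.075]
contact_force: [1.1, 0.5, -0.5]
opening: 0.006
clock 0.93 tcp [448.9 202.4 211.3] [ 3.142 -0.     3.075] target [522.9  64.8  80. ]
dp [ -82.96 -132.41  131.31] ang [ 0. -0. -0.]
tcp in jig -193.1 132.3 q [ 0.42  0.17  1.93  0.    1.04 -1.08] F [ 1.14  0.49 -0.48] M [ 0.046 -0.009 -0.019] op 0.006
```

```bash

python3 -m creep '[{"dp":[-83,-132,60],"angular":[0,0,0],"fingers":0},{"dp":[-83,-132,60],"angular":[0,0,0],"fingers":0},{"dp":[-83,-132,60],"angular":[0,0,0],"fingers":0},{"dp":[-83,-132,60],"angular":[0,0,0],"fingers":0},{"dp":[-83,-132,60],"angular":[0,0,0],"fingers":0}]'
python3 plan.py -110 0 80 3.075
python3 - <<'E'
from h import *
s=optics.grab_frame('side');t=optics.grab_frame('top')
crop(s,265,120,130,90,6,'pics/sc2.png')
crop(t,240,130,120,95,6,'pics/tc3.png')
e=r.sense()['eef_pos'];print(e,proj('side',e),proj('top',e))
E
```

```text
clock: 1.35
eef_pos: [523.7, 61.9, 148.9]
tcp_rot: [-3.14, -0.002, 3.071]
contact_force: [-1.0, 0.9, 0.6]
opening: 0.001
clock 1.35 tcp [523.7  61.9 148.9] [-3.140e+00 -2.000e-03  3.071e+00] target [522.9  64.8  80. ]
dp [ 0.91  2.92 68.92] ang [-0.002 -0.002 -0.004]
tcp in jig -109.0 -2.8 q [ 0.12  0.3   1.92 -0.    0.93 -1.38] F [-0.96  0.94  0.59] M [-0.013  0.009  0.005] op 0.001
[522.2764036   65.71225018 150.46913282] [[301.21079598 158.8871065 ]] [[292.09188278 197.44375916]]
```

View pics/sc2.png

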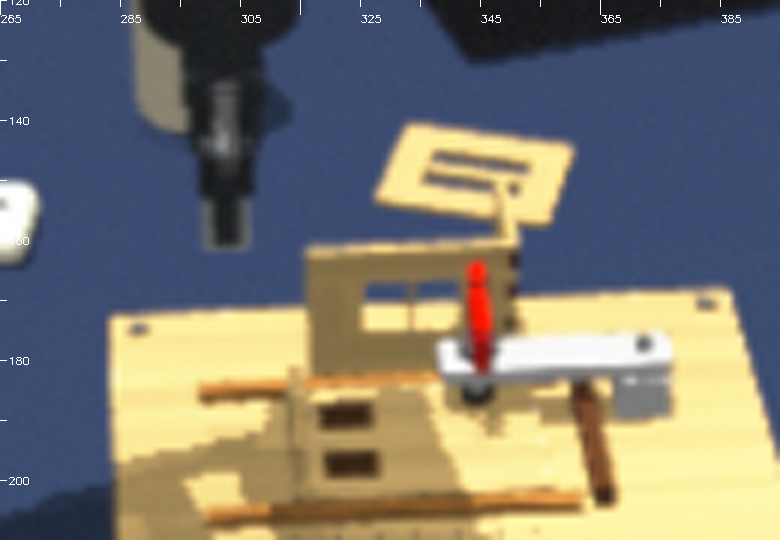

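View pics/tc3.png

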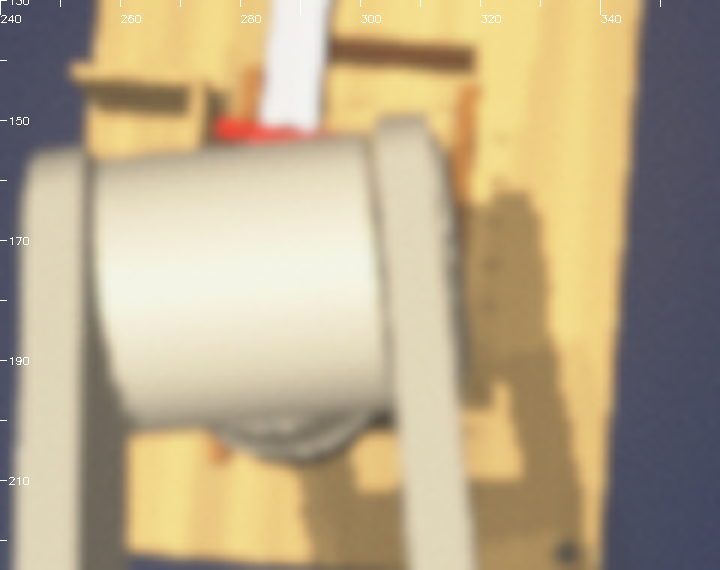

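```bash

python3 - <<'E'
from h import *
for dx in(-11,11):
  print(proj('side',[[522.3+dx,65.7-14.5,150.5]]))
from fit import *
print(r.sense()['eef_pos'])
E
python3 plan.py -110 0 60 3.075
```

```text
[[297.98265661 162.01250294]]
[[305.53269246 161.40144988]]
[522.2764036   65.71225018 150.46913282]
clock 1.45 tcp [522.3  65.7 150.5] [-3.141e+00 -2.000e-03  3.072e+00] target [522.9  64.8  60. ]
dp [-0.84 -0.87 90.47] ang [-0.    -0.002 -0.003]
tcp in jig -110.6 0.9 q [ 0.12  0.3   1.92  0.    0.93 -1.38] F [-0.31 -0.6   0.14] M [-0.077  0.027  0.043] op -0.004
```

```bash

python3 -m creep '[{"dp":[0,0,40],"angular":[0,0,0],"fingers":0},{"dp":[0,0,80],"angular":[0,0,0],"fingers":0},{"dp":[0,0,115],"angular":[0,0,0],"fingers":0},{"dp":[0,0,131],"angular":[0,0,0],"fingers":0},{"dp":[0,0,131],"angular":[0,0,0],"fingers":0}]'
python3 plan.py -95 0 19 3.075
```

```text
clock: 1.87
eef_pos: [519.4, 68.1, 17.5]
tcp_rot: [-3.141, -0.006, 3.076]
contact_force: [-1.2, 0.4, 0.1]
opening: -0.001
clock 1.87 tcp [519.4  68.1  17.5] [-3.141 -0.006  3.076] target [537.8  63.8  19. ]
dp [-18.62  -3.15  -1.65] ang [-0.001 -0.006  0.001]
tcp in jig -113.6 3.1 q [ 0.13  0.51  1.99  0.    0.65 -1.38] F [-1.17  0.45  0.06] M [-0.005  0.01   0.027] op -0.001
```

```bash

python3 -m creep '[{"dp":[-4,-1,0],"angular":[0,0,0],"fingers":0},{"dp":[-8,-2,0],"angular":[0,0,0],"fingers":0},{"dp":[-12,-3,0],"angular":[0,0,0],"fingers":0},{"dp":[-16,-3,0],"angular":[0,0,0],"fingers":0},{"dp":[-18,-3,0],"angular":[0,0,0],"fingers":0}]'
python3 plan.py -90 0 19 3.075
python3 - <<'E'
from h import *
s=optics.grab_frame('side')
crop(s,265,150,130,80,6,'pics/sc3.png')
E
```

```text
clock: 2.28
eef_pos: [542.1, 63.1, 21.8]
tcp_rot: [3.141, 0.003, 3.075]
contact_force: [-0.6, 0.4, -0.3]
opening: 0.004
clock 2.28 tcp [542.1  63.1  21.8] [3.141e+00 3.000e-03 3.075e+00] target [542.8  63.4  19. ]
dp [-0.63  0.41  2.85] ang [ 0.001  0.003 -0.   ]
tcp in jig -90.6 -0.4 q [ 0.11  0.52  1.95 -0.    0.67 -1.39] F [-0.58  0.42 -0.32] M [-0.037  0.01   0.03 ] op 0.004
```

View pics/sc3.png

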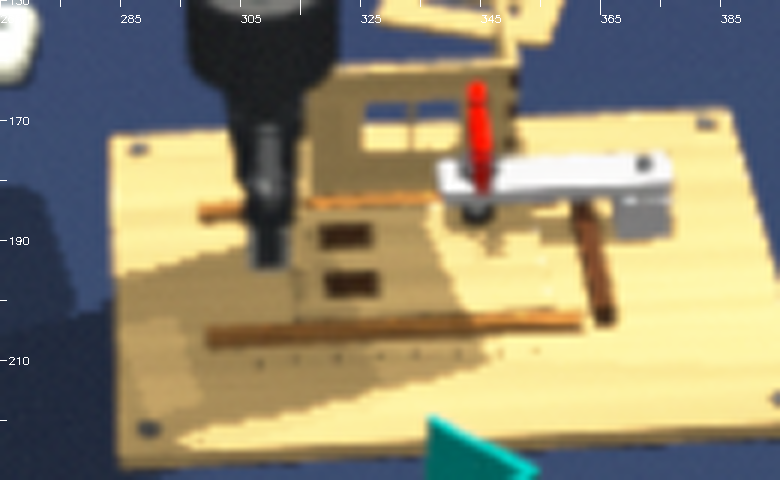

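```bash

python3 -m creep '[{"dp":[-2,0,0],"angular":[0,0,0],"fingers":0},{"dp":[-4,0,0],"angular":[0,0,0],"fingers":0},{"dp":[-6,0,0],"angular":[0,0,0],"fingers":0},{"dp":[-8,0,0],"angular":[0,0,0],"fingers":0},{"dp":[-10,0,0],"angular":[0,0,0],"fingers":0}]'
python3 plan.py -90 0 19 3.075
python3 -m creep '[{"dp":[-1,0,0],"angular":[0,0,0],"fingers":0},{"dp":[-2,0,0],"angular":[0,0,0],"fingers":0},{"dp":[-3,0,0],"angular":[0,0,0],"fingers":0},{"dp":[-4,0,0],"angular":[0,0,0],"fingers":0}]'
python3 plan.py -90 0 19 3.075
```

```text
clock: 2.75
eef_pos: [549.8, 62.2, 20.3]
tcp_rot: [-3.141, -0.001, 3.075]
contact_force: [-4.0, -0.3, 2.5]
opening: -0.003
clock 2.75 tcp [549.8  62.2  20.3] [-3.141e+00 -1.000e-03  3.075e+00] target [542.8  63.4  19. ]
dp [7.09 0.73 1.34] ang [-0.    -0.001 -0.   ]
tcp in jig -82.9 -0.7 q [ 0.11  0.53  1.93  0.    0.68 -1.39] F [-3.97 -0.34  2.46] M [0.066 0.534 0.   ] op -0.003
clock: 3.08
eef_pos: [554.4, 62.0, 20.4]
tcp_rot: [-3.142, -0.0, 3.075]
contact_force: [-1.4, 0.4, -0.4]
opening: -0.002
clock 3.08 tcp [554.4  62.   20.4] [-3.142 -0.     3.075] target [542.8  63.4  19. ]
dp [11.66  0.63  1.37] ang [-0. -0. -0.]
tcp in jig -78.3 -0.6 q [ 0.11  0.54  1.92 -0.    0.69 -1.4 ] F [-1.41  0.44 -0.37] M [-0.016  0.225  0.067] op -0.002
```

```bash

python3 -m creep '[{"dp":[-0.8,0,0],"angular":[0,0,0],"fingers":0},{"dp":[-1.6,0,0],"angular":[0,0,0],"fingers":0},{"dp":[-2.4,0,0],"angular":[0,0,0],"fingers":0},{"dp":[-3,0,0],"angular":[0,0,0],"fingers":0}]'
python3 plan.py -71 0 19 3.075
python3 - <<'E'
from h import *
s=optics.grab_frame('side')
crop(s,295,160,100,60,8,'pics/sc4.png')
E
```

```text
clock: 3.42
eef_pos: [557.5, 61.8, 20.4]
tcp_rot: [3.142, 0.0, 3.075]
contact_force: [-1.2, 0.7, -0.8]
opening: -0.004
clock 3.42 tcp [557.5  61.8  20.4] [3.142 0.    3.075] target [561.8  62.1  19. ]
dp [-4.27  0.6   1.45] ang [ 0.  0. -0.]
tcp in jig -75.3 -0.6 q [ 0.11  0.54  1.91 -0.    0.69 -1.4 ] F [-1.22  0.72 -0.85] M [ 0.017  0.18  -0.016] op -0.004
```

View pics/sc4.png

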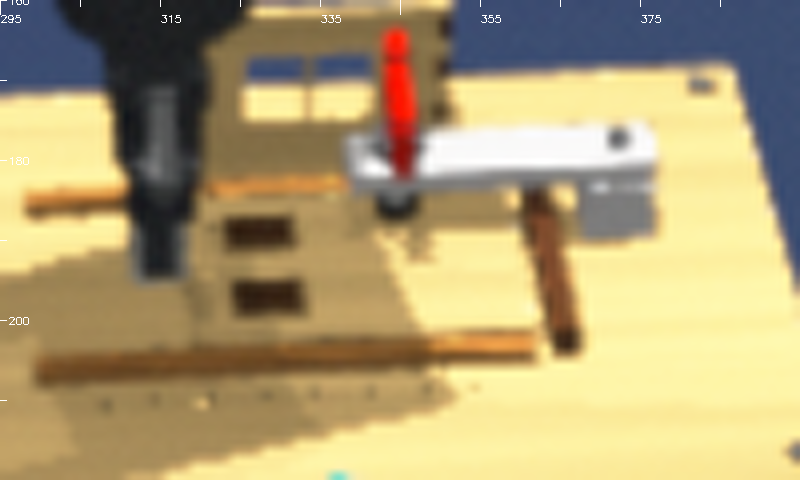

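```bash

python3 -m creep '[{"dp":[-0.6,0,0],"angular":[0,0,0],"fingers":0},{"dp":[-1.2,0,0],"angular":[0,0,0],"fingers":0},{"dp":[-1.8,0,0],"angular":[0,0,0],"fingers":0}]'
python3 -m creep '[{"dp":[-0.5,0,0],"angular":[0,0,0],"fingers":0},{"dp":[-1,0,0],"angular":[0,0,0],"fingers":0}]'
```

```text
clock: 3.72
eef_pos: [559.1, 61.7, 20.5]
tcp_rot: [-3.142, -0.0, 3.075]
contact_force: [-0.8, -0.2, -0.1]
opening: 0.003
clock: 3.88
eef_pos: [560.2, 61.6, 20.5]
tcp_rot: [-3.142, 0.0, 3.075]
contact_force: [-1.8, 0.6, -0.2]
opening: -0.001
```

```bash

python3 -m creep '[{"dp":[-0.4,0,0],"angular":[0,0,0],"fingers":0},{"dp":[-0.8,0,0],"angular":[0,0,0],"fingers":0}]'; python3 plan.py -71 0 19 3.075
```

```text
clock: 4.05
eef_pos: [560.9, 61.6, 20.5]
tcp_rot: [3.142, -0.0, 3.075]
contact_force: [-2.4, 0.0, 0.2]
opening: -0.003
clock 4.05 tcp [560.9  61.6  20.5] [ 3.142 -0.     3.075] target [561.8  62.1  19. ]
dp [-0.87  0.61  1.46] ang [ 0. -0. -0.]
tcp in jig -71.9 -0.6 q [ 0.11  0.54  1.91  0.    0.69 -1.4 ] F [-2.38  0.01  0.18] M [ 0.079  0.348 -0.018] op -0.003
```

```bash

for i in 1 ; do python3 -m creep '[{"dp":[-0.4,0,0],"angular":[0,0,0],"fingers":0},{"dp":[-0.8,0,0],"angular":[0,0,0],"fingers":0}]'; done; python3 -m creep '[{"dp":[-0.4,0,0],"angular":[0,0,0],"fingers":0},{"dp":[-0.8,0,0],"angular":[0,0,0],"fingers":0}]'
```

```text
clock: 4.22
eef_pos: [561.7, 61.5, 20.5]
tcp_rot: [-3.142, -0.0, 3.075]
contact_force: [-1.9, 0.0, -0.6]
opening: -0.0
clock: 4.38
eef_pos: [561.7, 61.5, 20.4]
tcp_rot: [-3.142, -0.002, 3.075]
contact_force: [-5.9, 1.2, 4.2]
opening: -0.003
```

```bash

python3 -m creep '[{"dp":[-0.4,0,0],"angular":[0,0,0],"fingers":0},{"dp":[-0.4,0,0],"angular":[0,0,0],"fingers":0},{"dp":[-0.4,0,0],"angular":[0,0,0],"fingers":0}]';  python3 plan.py -71 0 19 3.075; python3 - <<'E'
from h import *
s=optics.grab_frame('side')
crop(s,295,160,100,60,8,'pics/sc5.png')
E
```

```text
clock: 4.63
eef_pos: [561.7, 61.5, 20.4]
tcp_rot: [-3.141, -0.002, 3.075]
contact_force: [-5.8, 1.4, 4.9]
opening: 0.002
clock 4.63 tcp [561.7  61.5  20.4] [-3.141e+00 -2.000e-03  3.075e+00] target [561.8  62.1  19. ]
dp [-0.01  0.62  1.45] ang [-0.    -0.002 -0.   ]
tcp in jig -71.0 -0.6 q [ 0.11  0.54  1.9   0.    0.7  -1.4 ] F [-5.75  1.42  4.87] M [0.141 0.988 0.073] op 0.002
```

View pics/sc5.png

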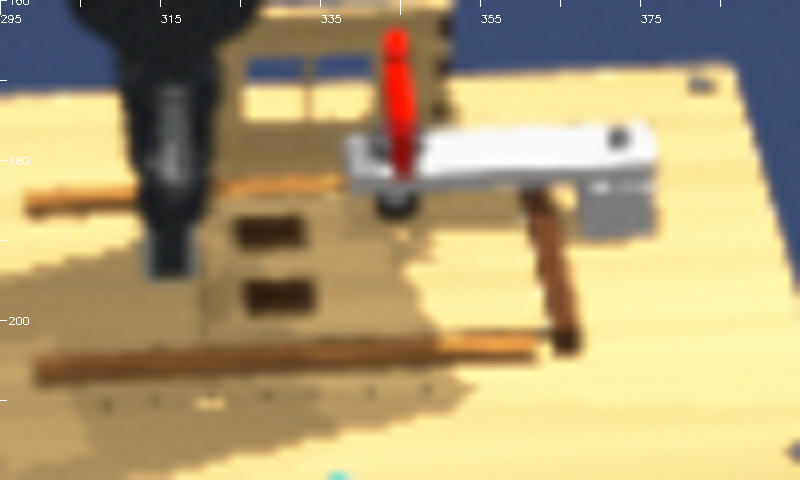

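```bash

python3 -m creep '[{"dp":[-0.6,0,0],"angular":[0,0,0],"fingers":0},{"dp":[-0.6,0,0],"angular":[0,0,0],"fingers":0}]';  python3 plan.py -71 0 19 3.075; python3 - <<'E'
from h import *
s=optics.grab_frame('top')
crop(s,265,120,70,75,8,'pics/tc5.png')
E
```

```text
clock: 4.85
eef_pos: [561.7, 61.5, 20.4]
tcp_rot: [-3.141, -0.003, 3.075]
contact_force: [-8.3, 1.2, 7.1]
opening: 0.001
clock 4.85 tcp [561.7  61.5  20.4] [-3.141e+00 -3.000e-03  3.075e+00] target [561.8  62.1  19. ]
dp [-0.01  0.64  1.39] ang [-0.    -0.003 -0.   ]
tcp in jig -71.0 -0.6 q [ 0.11  0.54  1.9   0.    0.7  -1.4 ] F [-8.25  1.17  7.14] M [0.188 1.229 0.014] op 0.001
```

View pics/tc5.png

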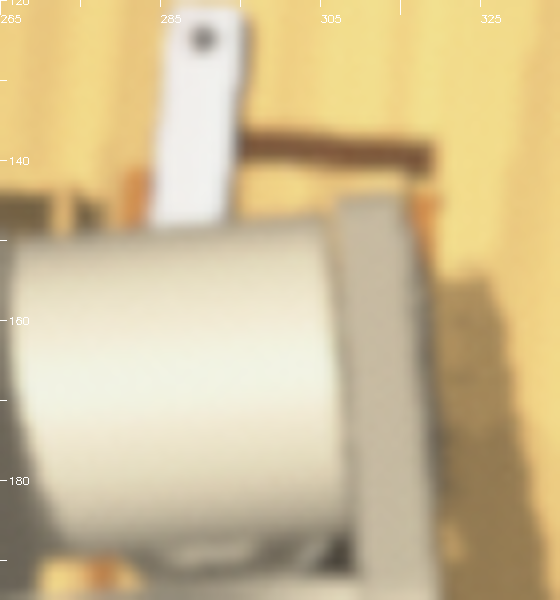

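```bash

python3 -m creep '[{"dp":[2,0,0],"angular":[0,0,0],"fingers":0},{"dp":[8,0,0],"angular":[0,0,0],"fingers":0},{"dp":[20,0,0],"angular":[0,0,0],"fingers":0},{"dp":[20,0,-30],"angular":[0,0,0],"fingers":0},{"dp":[20,0,-70],"angular":[0,0,0],"fingers":0}]' 
python3 -m creep '[{"dp":[0,0,-40],"angular":[0,0,0],"fingers":0},{"dp":[0,0,-45],"angular":[0,0,0],"fingers":0},{"dp":[0,0,-45],"angular":[0,0,0],"fingers":0}]'; python3 plan.py -60 10 135 1.504; python3 - <<'E'
from h import *
s=optics.grab_frame('side')
crop(s,295,160,100,60,8,'pics/sc6.png')
E
```

```text
clock: 5.32
eef_pos: [540.5, 62.5, 88.4]
tcp_rot: [-3.14, -0.006, 3.075]
contact_force: [-0.0, -0.4, 0.5]
opening: -0.001
clock: 5.57
eef_pos: [546.0, 63.0, 138.7]
tcp_rot: [3.14, 0.007, 3.075]
contact_force: [0.3, 0.8, -0.2]
opening: 0.002
clock 5.57 tcp [546.   63.  138.7] [3.14  0.007 3.075] target [573.4  71.4 135. ]
dp [-26.76  10.17   3.86] ang [0.007 0.005 1.571]
tcp in jig -86.8 -0.2 q [ 0.11  0.34  1.88 -0.    0.91 -1.39] F [ 0.28  0.83 -0.25] M [ 0.023 -0.037  0.025] op 0.002
```

View pics/sc6.png

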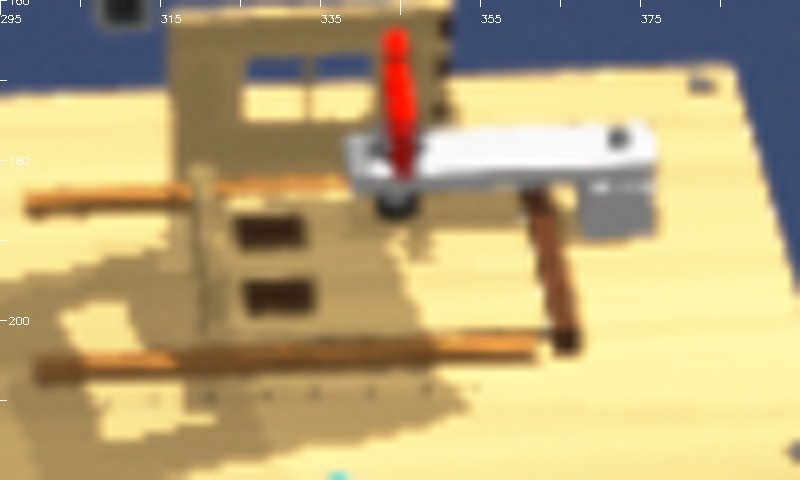

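```bash
python3 plan.py 20 30 120 1.453
```

```text
clock 5.62 tcp [544.5  62.8 136.6] [3.141 0.004 3.075] target [654.6  85.9 120. ]
dp [-108.25   30.31   17.01] ang [0.003 0.002 1.622]
tcp in jig -88.3 -0.5 q [ 0.11  0.35  1.89 -0.    0.91 -1.39] F [-1.22  0.44  0.89] M [-0.014  0.005  0.032] op -0.003
```

```bash

python3 -m creep '[{"dp":[-108,30,10],"angular":[0,0,0.62],"fingers":25},{"dp":[-108,30,10],"angular":[0,0,0.62],"fingers":25},{"dp":[-108,30,10],"angular":[0,0,0.62],"fingers":25},{"dp":[-108,30,10],"angular":[0,0,0.62],"fingers":25},{"dp":[-108,30,10],"angular":[0,0,0.62],"fingers":25}]' 
python3 -m creep '[{"dp":[0,0,0],"angular":[0,0,0.5],"fingers":25},{"dp":[0,0,0],"angular":[0,0,0.5],"fingers":25},{"dp":[0,0,0],"angular":[0,0,0.5],"fingers":25},{"dp":[0,0,0],"angular":[0,0,0.5],"fingers":25}]' 
python3 -m creep '[{"dp":[0,0,0],"angular":[0,0,0.5],"fingers":25},{"dp":[0,0,0],"angular":[0,0,0.5],"fingers":25},{"dp":[0,0,0],"angular":[0,0,0.5],"fingers":25},{"dp":[0,0,0],"angular":[0,0,0.5],"fingers":25}]' 
python3 plan.py 20 30 110 1.453
```

```text
clock: 6.03
eef_pos: [653.5, 85.6, 122.3]
tcp_rot: [-3.14, -0.002, 2.449]
contact_force: [-1.0, 0.4, -0.3]
opening: 0.297
clock: 6.37
eef_pos: [652.1, 85.3, 122.7]
tcp_rot: [-3.138, -0.001, 1.949]
contact_force: [0.5, 0.7, -0.2]
opening: 0.29
clock: 6.7
eef_pos: [652.1, 85.3, 122.8]
tcp_rot: [-3.139, 0.001, 1.449]
contact_force: [0.2, -0.8, 0.5]
opening: 0.294
clock 6.7 tcp [652.1  85.3 122.8] [-3.139e+00  1.000e-03  1.449e+00] target [654.6  85.9 110. ]
dp [ 0.91  2.49 12.77] ang [-0.003  0.001 -0.004]
tcp in jig 17.5 29.2 q [ 0.13  0.52  1.64 -0.    0.99  0.25] F [ 0.23 -0.83  0.54] M [ 0.011  0.037 -0.021] op 0.294
```

```bash

python3 -m creep '[{"dp":[0.9,2.5,14],"angular":[0,0,0],"fingers":25},{"dp":[0.9,2.5,14],"angular":[0,0,0],"fingers":25},{"dp":[0.9,2.5,14],"angular":[0,0,0],"fingers":25},{"dp":[0.9,2.5,14],"angular":[0,0,0],"fingers":25}]' 
python3 plan.py 20 30 110 1.453
python3 - <<'E'
from h import *
s=optics.grab_frame('side')
crop(s,300,110,100,75,8,'pics/sc7.png')
e=r.sense()['eef_pos'];print(proj('side',e))
t=optics.grab_frame('top')
crop(t,255,100,80,75,8,'pics/tc7.png')
E
```

```text
clock: 7.03
eef_pos: [655.3, 86.0, 110.1]
tcp_rot: [-3.14, 0.0, 1.458]
contact_force: [-0.6, 0.7, -0.6]
opening: 0.289
clock 7.03 tcp [655.3  86.  110.1] [-3.14   0.     1.458] target [654.6  85.9 110. ]
dp [-0.18 -0.66  0.12] ang [-0.002  0.     0.005]
tcp in jig 20.7 30.2 q [ 0.13  0.53  1.64 -0.    0.97  0.24] F [-0.61  0.71 -0.65] M [ 0.052 -0.008  0.004] op 0.289
[[344.68626912 162.40959709]]
```

View pics/sc7.png

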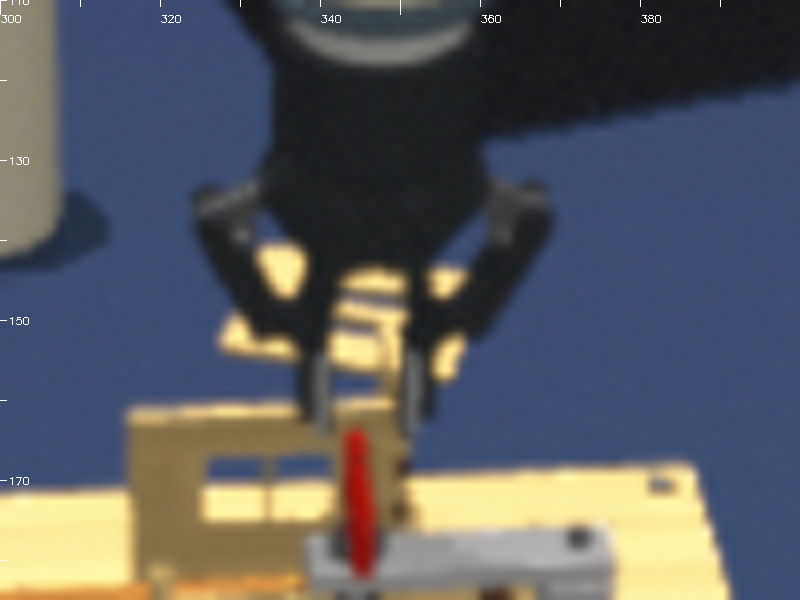

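View pics/tc7.png

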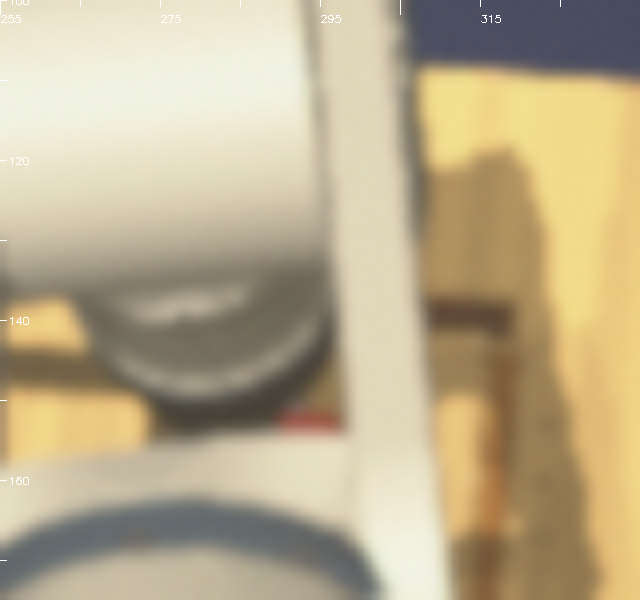

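```bash

python3 -m creep '[{"dp":[0,-0.4,15],"angular":[0,0,0],"fingers":25},{"dp":[0,-0.4,30],"angular":[0,0,0],"fingers":25},{"dp":[0,-0.4,42],"angular":[0,0,0],"fingers":25},{"dp":[0,-0.4,49],"angular":[0,0,0],"fingers":25},{"dp":[0,-0.4,49],"angular":[0,0,0],"fingers":25}]' 
python3 plan.py 20 30 61 1.453
python3 - <<'E'
from h import *
s=optics.grab_frame('side')
crop(s,300,125,100,75,8,'pics/sc8.png')
E
python3 plan.py 20 30 61 1.453
```

```text
clock: 7.55
eef_pos: [654.4, 86.0, 60.8]
tcp_rot: [-3.139, 0.001, 1.455]
contact_force: [-0.6, 0.2, -0.2]
opening: 0.295
clock 7.55 tcp [654.4  86.   60.8] [-3.139e+00  1.000e-03  1.455e+00] target [654.6  85.9  61. ]
dp [-0.09  0.22 -0.22] ang [-0.003  0.001  0.002]
tcp in jig 19.8 30.1 q [0.13 0.59 1.67 0.   0.88 0.24] F [-0.62  0.16 -0.25] M [-0.016 -0.001 -0.043] op 0.295
clock 7.6 tcp [655.   86.   61.8] [-3.14   0.     1.455] target [654.6  85.9  61. ]
dp [-0.22 -0.37  0.79] ang [-0.001  0.     0.002]
tcp in jig 20.4 30.2 q [0.13 0.59 1.67 0.   0.88 0.24] F [0.6  0.68 1.23] M [-0.025  0.036  0.044] op 0.293
```

View pics/sc8.png

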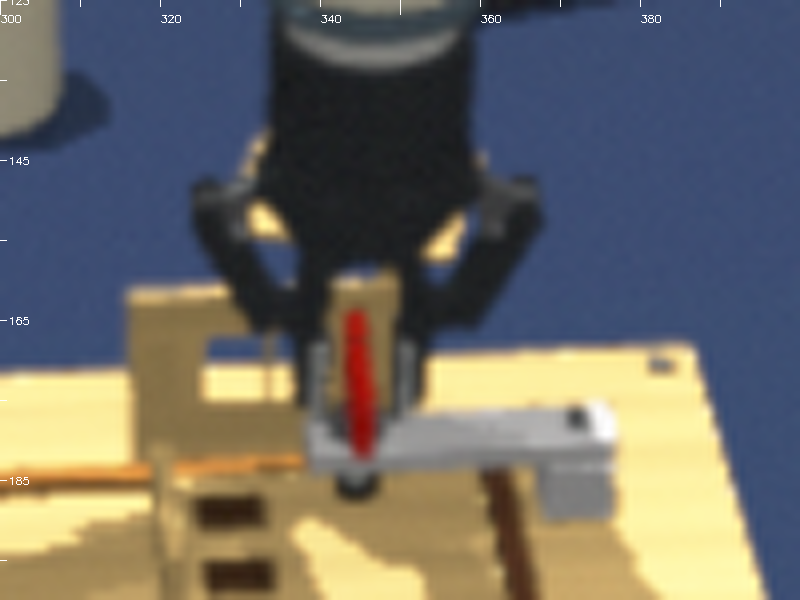

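```bash

python3 -m creep '[{"dp":[0,-0.5,0.5],"angular":[0,0,0],"fingers":12},{"dp":[0,-0.5,0.5],"angular":[0,0,0],"fingers":6},{"dp":[0,-0.5,0.5],"angular":[0,0,0],"fingers":0},{"dp":[0,-0.5,0.5],"angular":[0,0,0],"fingers":0},{"dp":[0,-0.5,0.5],"angular":[0,0,0],"fingers":0}]' 30
python3 plan.py 20 30 61 1.453
```

```text
clock: 8.02
eef_pos: [654.8, 86.3, 62.6]
tcp_rot: [-3.142, -0.0, 1.455]
contact_force: [-3.9, 1.0, 6.7]
opening: 0.097
clock 8.02 tcp [654.8  86.3  62.6] [-3.142 -0.     1.455] target [654.6  85.9  61. ]
dp [-0.47 -0.18  1.61] ang [-0.    -0.     0.002]
tcp in jig 20.2 30.5 q [0.13 0.59 1.67 0.   0.88 0.24] F [-3.9   0.98  6.7 ] M [0.153 0.804 0.26 ] op 0.097
```

```bash

python3 -m creep '[{"dp":[0,-0.5,-1],"angular":[0,0,0],"fingers":0},{"dp":[0,-0.5,-1],"angular":[0,0,0],"fingers":0},{"dp":[0,-0.5,-1],"angular":[0,0,0],"fingers":0}]' 90
python3 plan.py 20 30 61 1.453
```

```text
clock: 8.27
eef_pos: [654.7, 86.3, 62.9]
tcp_rot: [3.141, -0.0, 1.455]
contact_force: [-0.9, 2.1, -3.0]
opening: 0.078
clock 8.27 tcp [654.7  86.3  62.9] [ 3.141 -0.     1.455] target [654.6  85.9  61. ]
dp [-0.43 -0.08  1.85] ang [ 0.001 -0.     0.002]
tcp in jig 20.1 30.4 q [ 0.13  0.59  1.67 -0.    0.88  0.24] F [-0.9   2.11 -3.03] M [ 0.218 -0.084  0.291] op 0.078
```

```bash

cat > st.py <<'E'
from rig import r
import numpy as np
s=r.sense();print('   t %.2f yaw %.4f th %.3f Mz %.3f F %s p %s op %.3f'%(s['clock'],s['tcp_rot'][2],1.503-s['tcp_rot'][2],s['wrist_torque'][2],s['contact_force'].round(1),s['eef_pos'].round(1),s['opening']))
E
for i in 1; do python3 -m creep '[{"dp":[0,0,0],"angular":[0,0,0.03],"fingers":0},{"dp":[0,0,0],"angular":[0,0,0.06],"fingers":0},{"dp":[0,0,0],"angular":[0,0,0.09],"fingers":0},{"dp":[0,0,0],"angular":[0,0,0.12],"fingers":0}]'>/dev/null;python3 st.py; done
python3 -m creep '[{"dp":[0,0,0],"angular":[0,0,0.03],"fingers":0},{"dp":[0,0,0],"angular":[0,0,0.06],"fingers":0}]'>/dev/null;python3 st.py;python3 -m creep '[{"dp":[0,0,0],"angular":[0,0,0.03],"fingers":0},{"dp":[0,0,0],"angular":[0,0,0.06],"fingers":0}]'>/dev/null;python3 st.py
```

```text
t 8.60 yaw 1.3336 th 0.169 Mz 0.327 F [-0.3  2.1 -2.6] p [654.7  86.3  62.9] op 0.082
   t 8.77 yaw 1.2736 th 0.229 Mz 0.403 F [-0.8  0.7 -2.2] p [654.6  86.3  62.9] op 0.076
   t 8.93 yaw 1.2136 th 0.289 Mz 0.348 F [-1.   2.1 -1.6] p [654.5  86.3  62.8] op 0.078
```

```bash

python3 -m creep '[{"dp":[0,0,0],"angular":[0,0,0.03],"fingers":0}]'>/dev/null;python3 st.py
python3 -m creep '[{"dp":[0,0,0],"angular":[0,0,0.03],"fingers":0}]'>/dev/null;python3 st.py
python3 -m creep '[{"dp":[0,0,0],"angular":[0,0,0.03],"fingers":0}]'>/dev/null;python3 st.py
python3 -m creep '[{"dp":[0,0,0],"angular":[0,0,0.03],"fingers":0}]'>/dev/null;python3 st.py
python3 -m creep '[{"dp":[0,0,0],"angular":[0,0,0.03],"fingers":0}]'>/dev/null;python3 st.py
```

```text
t 9.02 yaw 1.1836 th 0.319 Mz 0.369 F [-0.6  2.  -1.8] p [654.5  86.3  62.9] op 0.083
   t 9.10 yaw 1.1536 th 0.349 Mz 0.401 F [-1.3  2.1 -1.9] p [654.5  86.3  62.9] op 0.079
   t 9.18 yaw 1.1236 th 0.379 Mz 0.406 F [-1.5  1.2 -2.3] p [654.5  86.3  62.9] op 0.079
   t 9.27 yaw 1.0936 th 0.409 Mz 0.345 F [-1.1  1.7 -2. ] p [654.5  86.3  62.8] op 0.074
   t 9.35 yaw 1.0636 th 0.439 Mz 0.452 F [-0.5  2.  -1.3] p [654.5  86.3  62.9] op 0.081
```

```bash

python3 -m creep '[{"dp":[0,0,0],"angular":[0,0,0.03],"fingers":0}]'>/dev/null;python3 st.py
python3 -m creep '[{"dp":[0,0,0],"angular":[0,0,0.03],"fingers":0}]'>/dev/null;python3 st.py
python3 -m creep '[{"dp":[0,0,0],"angular":[0,0,0.03],"fingers":0}]'>/dev/null;python3 st.py
python3 -m creep '[{"dp":[0,0,0],"angular":[0,0,0.03],"fingers":0}]'>/dev/null;python3 st.py
python3 -m creep '[{"dp":[0,0,0],"angular":[0,0,0.03],"fingers":0}]'>/dev/null;python3 st.py
```

```text
t 9.43 yaw 1.0337 th 0.469 Mz 0.406 F [-1.7  0.8 -2.2] p [654.4  86.3  62.9] op 0.080
   t 9.52 yaw 1.0036 th 0.499 Mz 0.442 F [-1.2  1.9 -1.8] p [654.4  86.4  62.9] op 0.077
   t 9.60 yaw 0.9736 th 0.529 Mz 0.420 F [-0.9  1.7 -1.3] p [654.4  86.4  62.8] op 0.077
   t 9.68 yaw 0.9436 th 0.559 Mz 0.457 F [-1.2  2.5 -2. ] p [654.4  86.4  62.8] op 0.080
   t 9.77 yaw 0.9136 th 0.589 Mz 0.390 F [-2.3  1.7 -1.4] p [654.4  86.4  62.9] op 0.079
```

```bash

python3 -m creep '[{"dp":[0,0,0],"angular":[0,0,0.02],"fingers":0}]'>/dev/null;python3 st.py
python3 -m creep '[{"dp":[0,0,0],"angular":[0,0,0.02],"fingers":0}]'>/dev/null;python3 st.py
python3 -m creep '[{"dp":[0,0,0],"angular":[0,0,0.02],"fingers":0}]'>/dev/null;python3 st.py
python3 -m creep '[{"dp":[0,0,0],"angular":[0,0,0.02],"fingers":0}]'>/dev/null;python3 st.py
python3 -m creep '[{"dp":[0,0,0],"angular":[0,0,0.02],"fingers":0}]'>/dev/null;python3 st.py
```

```text
t 9.85 yaw 0.8935 th 0.610 Mz 0.460 F [-0.9  1.9 -1.3] p [654.3  86.4  62.9] op 0.080
   t 9.93 yaw 0.8739 th 0.629 Mz 0.434 F [-1.6  3.9 -1.5] p [654.3  86.4  62.9] op 0.080
   t 10.02 yaw 0.8536 th 0.649 Mz 0.380 F [-1.1  2.9 -1.4] p [654.3  86.4  62.8] op 0.083
   t 10.10 yaw 0.8333 th 0.670 Mz 0.413 F [-2.1  3.4 -2.4] p [654.3  86.4  62.9] op 0.078
   t 10.18 yaw 0.8131 th 0.690 Mz 0.416 F [-2.3  3.9 -2.6] p [654.3  86.4  62.9] op 0.083
```

```bash

python3 -m creep '[{"dp":[0,0,0],"angular":[0,0,0.02],"fingers":0}]'>/dev/null;python3 st.py
python3 -m creep '[{"dp":[0,0,0],"angular":[0,0,0.02],"fingers":0}]'>/dev/null;python3 st.py
python3 -m creep '[{"dp":[0,0,0],"angular":[0,0,0.02],"fingers":0}]'>/dev/null;python3 st.py
python3 -m creep '[{"dp":[0,0,0],"angular":[0,0,0.02],"fingers":0}]'>/dev/null;python3 st.py
python3 -m creep '[{"dp":[0,0,0],"angular":[0,0,0.02],"fingers":0}]'>/dev/null;python3 st.py
```

```text
t 10.27 yaw 0.7930 th 0.710 Mz 0.417 F [-2.   5.3 -2.3] p [654.3  86.4  62.9] op 0.082
   t 10.35 yaw 0.7729 th 0.730 Mz 0.452 F [-1.4  5.1 -2.6] p [654.3  86.4  62.9] op 0.082
   t 10.43 yaw 0.7528 th 0.750 Mz 0.415 F [-2.4  4.4 -2.2] p [654.3  86.4  62.9] op 0.085
   t 10.52 yaw 0.7329 th 0.770 Mz 0.503 F [-1.5  4.3 -2. ] p [654.2  86.4  62.9] op 0.081
   t 10.60 yaw 0.7129 th 0.790 Mz 0.404 F [-3.4  5.4 -1.9] p [654.2  86.4  62.8] op 0.082
```

```bash

python3 -m creep '[{"dp":[0,0,0],"angular":[0,0,0.02],"fingers":0}]'>/dev/null;python3 st.py
python3 -m creep '[{"dp":[0,0,0],"angular":[0,0,0.02],"fingers":0}]'>/dev/null;python3 st.py
python3 -m creep '[{"dp":[0,0,0],"angular":[0,0,0.02],"fingers":0}]'>/dev/null;python3 st.py
python3 -m creep '[{"dp":[0,0,0],"angular":[0,0,0.02],"fingers":0}]'>/dev/null;python3 st.py
python3 -m creep '[{"dp":[0,0,0],"angular":[0,0,0.02],"fingers":0}]'>/dev/null;python3 st.py
```

```text
t 10.68 yaw 0.6929 th 0.810 Mz 0.556 F [-2.4  5.9 -1.7] p [654.2  86.5  62.9] op 0.087
   t 10.77 yaw 0.6731 th 0.830 Mz 0.544 F [-2.4  5.4 -2.3] p [654.2  86.5  62.9] op 0.079
   t 10.85 yaw 0.6530 th 0.850 Mz 0.551 F [-2.   4.4 -1.9] p [654.2  86.5  62.9] op 0.084
   t 10.93 yaw 0.6331 th 0.870 Mz 0.575 F [-2.7  4.2 -2.8] p [654.2  86.5  62.9] op 0.082
   t 11.02 yaw 0.6131 th 0.890 Mz 0.591 F [-2.7  5.9 -2.6] p [654.2  86.5  62.8] op 0.080
```

```bash

python3 -m creep '[{"dp":[0,0,0],"angular":[0,0,0.02],"fingers":0}]'>/dev/null;python3 st.py
python3 -m creep '[{"dp":[0,0,0],"angular":[0,0,0.02],"fingers":0}]'>/dev/null;python3 st.py
python3 -m creep '[{"dp":[0,0,0],"angular":[0,0,0.02],"fingers":0}]'>/dev/null;python3 st.py
python3 -m creep '[{"dp":[0,0,0],"angular":[0,0,0.02],"fingers":0}]'>/dev/null;python3 st.py
python3 -m creep '[{"dp":[0,0,0],"angular":[0,0,0.02],"fingers":0}]'>/dev/null;python3 st.py
```

```text
t 11.10 yaw 0.5931 th 0.910 Mz 0.612 F [-3.9  5.1 -2. ] p [654.2  86.5  62.9] op 0.079
   t 11.18 yaw 0.5731 th 0.930 Mz 0.560 F [-3.3  5.1 -2.4] p [654.2  86.5  62.8] op 0.082
   t 11.27 yaw 0.5531 th 0.950 Mz 0.613 F [-2.9  5.3 -2. ] p [654.2  86.5  62.9] op 0.081
   t 11.35 yaw 0.5332 th 0.970 Mz 0.616 F [-2.3  5.1 -1.5] p [654.1  86.5  62.8] op 0.078
   t 11.43 yaw 0.5132 th 0.990 Mz 0.580 F [-2.2  4.4 -2.2] p [654.1  86.6  62.9] op 0.084
```

```bash
python3 - <<'E'
import numpy as np
from scipy.optimize import curve_fit
th=np.array([.319,.349,.379,.409,.439,.469,.499,.529,.559,.589,.61,.629,.649,.67,.69,.71,.73,.75,.77,.79,.81,.83,.85,.87,.89,.91,.93,.95,.97,.99])
m=np.array([.369,.401,.406,.345,.452,.406,.442,.42,.457,.39,.46,.434,.38,.413,.416,.417,.452,.415,.503,.404,.556,.544,.551,.575,.591,.612,.56,.613,.616,.58])
f=lambda t,b,c:b+.8*np.clip(t-c,0,None)
p,c=curve_fit(f,th,m,[.41,.75]);print(p,np.sqrt(np.diag(c)),'excess at .99',.8*(.99-p[1]), (m-f(th,*p))[18:].round(3))
g=lambda t,b,c,k:b+k*np.clip(t-c,0,None)
print(curve_fit(g,th,m,[.41,.75,.8]))
E
```

```text
[0.41273333 0.70016667] [0.00938318 0.01658728] excess at .99 0.2318666662932647 [ 0.034 -0.081  0.055  0.027  0.018  0.026  0.026  0.031 -0.037  0.
 -0.013 -0.065]
(array([0.4125    , 0.68479008, 0.72683823]), array([[ 9.61930626e-05,  1.32344529e-04, -1.25214796e-12],
       [ 1.32344529e-04,  7.92944759e-04,  2.11453354e-03],
       [-1.25214796e-12,  2.11453354e-03,  9.90222697e-03]]))
```

```bash

python3 -m creep '[{"dp":[0,0,0],"angular":[0,0,0],"fingers":0},{"dp":[0,0,0],"angular":[0,0,0],"fingers":0},{"dp":[0,0,0],"angular":[0,0,0],"fingers":12},{"dp":[0,0,0],"angular":[0,0,0],"fingers":18},{"dp":[0,0,0],"angular":[0,0,0],"fingers":18}]' ;python3 st.py
python3 - <<'E'
from h import *
s=optics.grab_frame('side')
crop(s,300,125,100,75,8,'pics/sc9.png')
E
python3 st.py
```

```text
clock: 11.85
eef_pos: [655.3, 85.8, 63.5]
tcp_rot: [3.141, -0.001, 0.514]
contact_force: [-0.2, 0.1, -0.4]
opening: 0.21
   t 11.85 yaw 0.5139 th 0.989 Mz 0.004 F [-0.2  0.1 -0.4] p [655.3  85.8  63.5] op 0.210
   t 11.90 yaw 0.5140 th 0.989 Mz -0.026 F [-0.5 -0.3 -0.8] p [655.2  85.8  63.4] op 0.213
```

View pics/sc9.png

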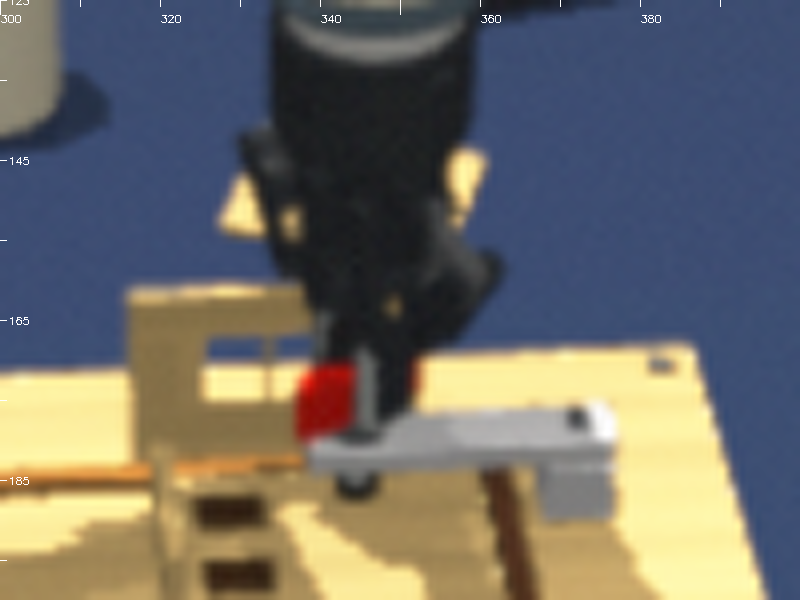

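Forces are back to zero and the fingers are clear of the knob. Now I'll lift straight up, back off, and check.

```bash

python3 -m creep '[{"dp":[0,0,-10],"angular":[0,0,0],"fingers":18},{"dp":[0,0,-25],"angular":[0,0,0],"fingers":18},{"dp":[0,0,-50],"angular":[0,0,0],"fingers":18},{"dp":[0,0,-90],"angular":[0,0,0],"fingers":18},{"dp":[0,0,-130],"angular":[0,0,0],"fingers":18}]' 
python3 -m creep '[{"dp":[-160,0,-10],"angular":[0,0,0],"fingers":18},{"dp":[-160,0,-10],"angular":[0,0,0],"fingers":18},{"dp":[-160,0,-10],"angular":[0,0,0],"fingers":18},{"dp":[-160,0,-10],"angular":[0,0,0],"fingers":18},{"dp":[-160,0,-10],"angular":[0,0,0],"fingers":18}]' 
python3 -m creep '[{"dp":[-60,0,0],"angular":[0,0,0],"fingers":18},{"dp":[-60,0,0],"angular":[0,0,0],"fingers":18},{"dp":[-60,0,0],"angular":[0,0,0],"fingers":18}]' 
python3 - <<'E'
from h import *
s=optics.grab_frame('side');t=optics.grab_frame('top')
crop(s,275,140,130,90,6,'pics/scA.png')
crop(t,240,98,120,98,6,'pics/tcA.png')
E
```

```text
clock: 12.32
eef_pos: [653.8, 85.9, 194.3]
tcp_rot: [-3.141, 0.002, 0.514]
contact_force: [1.0, -0.2, 0.0]
opening: 0.213
clock: 12.73
eef_pos: [509.6, 5.1, 203.7]
tcp_rot: [-3.141, 0.003, 0.513]
contact_force: [-0.6, 0.2, 0.2]
opening: 0.214
clock: 12.98
eef_pos: [459.9, -23.4, 203.5]
tcp_rot: [-3.141, 0.001, 0.513]
contact_force: [1.1, 0.2, 0.2]
opening: 0.212
```

View pics/scA.png

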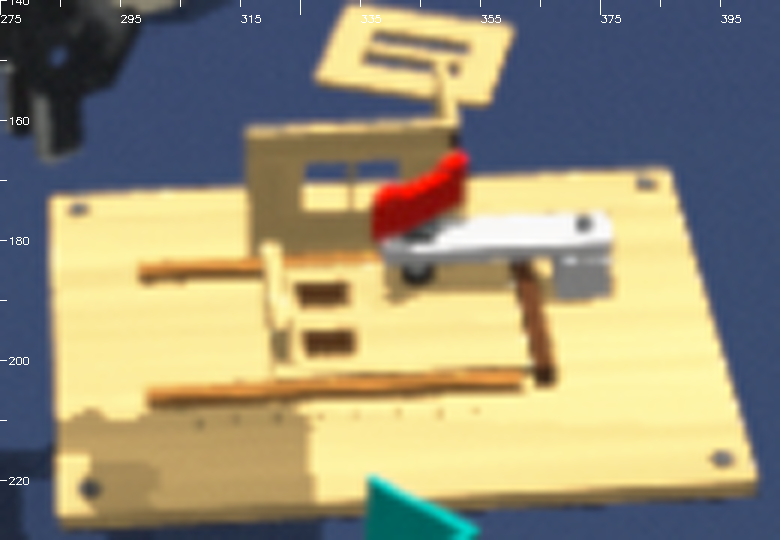

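View pics/tcA.png

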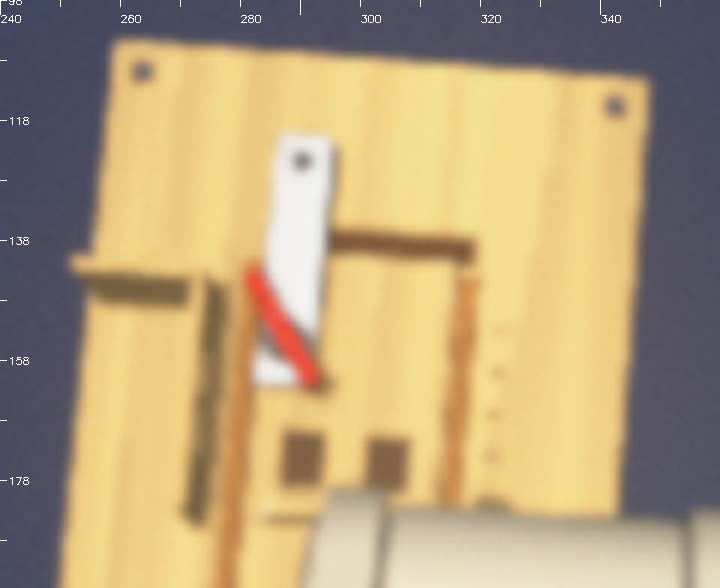

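```bash
python3 -m creep '[{"dp":[0,0,0],"angular":[0,0,0],"fingers":18},{"dp":[0,0,0],"angular":[0,0,0],"fingers":18}]'; python3 -c "
from rig import r
print(r.sign_off())"
```

```text
clock: 13.25
eef_pos: [464.2, -21.8, 203.4]
tcp_rot: [3.141, -0.001, 0.515]
contact_force: [0.2, -0.4, 0.6]
opening: 0.209
the job is handed in; nothing more can be done
None
```

I slid the panel home, tightened the red knob, let go of it and backed the arm away. The job was handed in at about 13 s; the hand-in reports no verdict.

- **Panel:** I pushed it slowly with closed fingers until it stopped dead against the stop. The contact force was 6 to 11 N, against the 30 N limit. The last pictures show no visible gap at the stop.
- **Knob:** I turned it clockwise from about 0.05 to 0.99 rad. It turned freely at about 0.41 N m and began to stiffen at about 0.70 rad. I stopped about 0.18 to 0.23 N m above free turning, where the target is 0.2 and the allowed range is 0.08 to 0.36. Those figures come from readings with about 0.035 N m of noise, and I did not measure the clamping force directly.
- **Other things:** In the last side and top crops the glued corner is at the same pixels as at the start. The frame piece and the part of the turquoise look-alike in view also look unmoved. The crops did not cover the other table items, but the arm never went near them.
- **Disagreement:** The two cameras placed the jig about 4 mm apart. Where the panel met the stop agreed with their average along the channel, and the side forces on the knob stayed below about 6 N.

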